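Open the lunch locker bay that holds the sandwich container

ROBOT

A 7-joint arm with a two-finger parallel gripper is mounted at the origin on the work surface. World frame = base frame: x ahead of the robot, y to its left, z up, the work surface at z = 0. Lengths are in m, angles in rad, forces in N, time in s.
With the tool pointing down it reaches from about 0.425 to 0.925 m from the base axis. Payload 6.8 kg.
Tool frame: the origin (TCP) lies on the mounting face of the last link; the fingertips stand 173 mm ahead of it and the grasp point (between the pads) lies 155 mm ahead of it; z points along the fingers, y is the direction in which the jaws open and shut (so a half turn about z gives the same grasp; the last joint's range is limited). The gripper opens to 85 mm and grips with 20 to 120 N. Pads are 22 mm wide; open, the fingers measure 114 mm over their backs; the gripper's body (76 mm by 85 mm) begins 54 mm behind the grasp point. The pads swing forward as they close: fully open they stand 13 mm farther back than shut.
Start: joints at [1.16, 0.477, 0.022, 1.555, -0.011, 1.109, -0.083], TCP at [0.201, -0.644, 0.405] pointing down, gripper open.
Joint ranges: [-2.96, 2.96], [-0.34, 2.1], [-1.41, 1.46], [0.24, 2.44], [-1.37, 4.51], [0.17, 1.92], [-2.96, 2.96]. Speed limits (rad/s): [2.39, 2.39, 3.14, 3.14, 3.14, 3.14, 3.14].

INTERFACE

Orientations are given as a unit quaternion [w, x, y, z].
In Python, from station import sensors, read_camera, bot gives the robot as it stands. The module is installed in compiled form; this text tells all that it offers.
- The arm moves only by the tool play_rows, never from a script. Its argument "commands" is a list of rows, each a list of 4 numbers: the shift along the tool's x, y, z in m, then the turn about the tool's z in degrees. A call has 1 to 20 rows; each row shifts and turns the commanded pose from where the row before left it, along the tool's axes as they then stand; what a row does not reach is not made up. A row lasts 1/10 s, in which the tool goes at most 50 mm and 8.59 degrees, less where a joint would pass 70% of its speed; a pose out of reach is approached as far as the arm can. A call with a gripper value outside its range is refused whole. "claw" is the finger opening in m, from 0 to 0.0854, set as the call begins (left out, the last holds). The fingers move at their own pace and stop on an object; "force" is the grip in N (left out, the last holds). Time passes only in rows, so rows that do not move let the fingers close. It gives the time, the measured TCP pose, the force and the opening at its end, in the units of the state.
- sensors.get_obs(): the state, without advancing time (a new reading comes with each control period).
- read_camera(name): name is "side" or "top" or "wrist"; returns a dict with "frame" (400x640x3 uint8, blue, green, red), "depth" (400x640 float32, m along the optical axis (not along the pixel's ray), 0 where there is no reading), "fx", "fy", "cx", "cy" (pixels), "rvec" (rotation vector, rad) and "tvec" (3), from world to camera coordinates, as OpenCV has them; the wrist camera has in their place "T_tool_cam" (4x4, takes a point from camera to tool coordinates, whose origin is the TCP and whose axes are the flange's). Camera axes: x right, y down, z forward; pixel columns grow to the right and rows downward; lengths in m; the calibration is good to about 2 mm. A picture is of the moment at which its call begins: read the wrist's pose just before it.
- bot.hand_in(): hands the job in, once; it reports no verdict.
The state is a dict: "t": time; "q": joint angles; "joint_vel": joint speeds; "joint_torque": joint torques, N m; "eef_pos": TCP position; "tool_rot": TCP orientation; "contact_force": force on the tool from outside, world axes, zero at the start; "torque": the same for the moment, N m; "gripper_width": opening from 0.0 (shut) to 1.0 (fully open).
Only numpy, scipy, OpenCV 4.12 (cv2) and the standard library are available. Lean on these libraries where they do the work, as an engineer would, in place of code of your own. Each camera call takes 0.05 s, during which the arm holds its last target.

TASK

The steel sandwich container is in one of the two bays of the lunch locker. Find out which, turn that bay's quarter-turn latch knob the way it will go, and swing its sloping grille flap up until it stands clearly past level and stays up by itself. Leave the other bay shut and latched, and do not disturb the snack boxes, the spatula or what is inside the locker.

Things in the scene. Friction and masses are not known exactly. Their poses are not given: they have to be found in the camera images.
- locker: pale grey-white fixed lunch locker, 200 mm deep (x), 360 wide (y), 72 high in front (-x), 170 at the back; origin at the centre of its underside, x to its back, y to its left, z up. Two bays: left y > 0, right y < 0. Over each an open aluminium grille flap sloping 26 degrees down to the front, 172 mm wide, 6 thick; its knob sits on the solid plate at its low end, at y = +90 or -90 mm. The back is open.
- hinge_line (a point): middle of the line, parallel to the locker's y, on which both flaps hinge: locker x = +100, z = +170 mm. Axes as the locker's. Each knob's axis crosses its flap's underside 158 mm down the slope from this line.
- sill (a point): top middle of the fixed sill, a strip 30 mm long and 8 thick that ends the slope below the flaps; the latch tongues catch under it. Its upper face is 2 mm above the flaps' face.
- knob_left_grip (a point): left (+y) latch knob: steel bar 64 x 16 mm, 30 tall, 8 mm clear of the flap. Point on its turning axis, 26 mm off the flap's face, 12 below the bar's top. x along the bar: up the slope when latched (start within 6 degrees); z the axis, square to the flap. Freed by turning 70 to 90 degrees ONE WAY only, unmarked, differing per knob and run: feel it. Wrong way: hard stop after 5 to 20 degrees.
- flap_left (a joint): left (+y) flap's hinge, rad: 0 shut (26 degree slope), 0.454 level, 1.4 end of travel; positive lifts the low front edge. Stiff hinge, stays where left; lifting at the knob takes about 4 N once unlatched; latched it gives only 0.02 rad. Its knob turns with 0.06 N m and stays where left.
- knob_right_grip (a point): right (-y) latch knob: steel bar 64 x 16 mm, 30 tall, 8 mm clear of the flap. Point on its turning axis, 26 mm off the flap's face, 12 below the bar's top. x along the bar: up the slope when latched (start within 6 degrees); z the axis, square to the flap. Freed by turning 70 to 90 degrees ONE WAY only, unmarked, differing per knob and run: feel it. Wrong way: hard stop after 5 to 20 degrees.
- flap_right (a joint): right (-y) flap's hinge, rad: 0 shut (26 degree slope), 0.454 level, 1.4 end of travel; positive lifts the low front edge. Stiff hinge, stays where left; lifting at the knob takes about 4 N once unlatched; latched it gives only 0.02 rad. Its knob turns with 0.06 N m and stays where left.
- sandwich_center (a point): centre of the steel sandwich container, a rectangular box 106 x 136 mm and 52 mm high with clips at its ends, lying in one of the bays, seen through the grille
- canister_center (a point): centre of the low round white ceramic canister with hinged lid, 100 mm across and 64 mm high, in the other bay
- snack_0_center (a point): centre of a plastic snack box 79 x 114 mm, 52 mm high, the nearer of two standing in a row on the counter on the locker's right; bystander
- snack_1_center (a point): centre of a plastic snack box 79 x 114 mm, 52 mm high, the farther of two standing in a row on the counter on the locker's right; bystander
- spatula_center (a point): silicone spatula lying on the counter on the locker's left, 225 mm long (from -130 to +95 mm along its x), up to 58 mm wide and 12 mm thick; bystander
There are look-alikes about, which are no part of the job. What is shaped like the part that bears sandwich_center but purple is not meant.

How it is judged:
By the outcome, as a careful person would: the job done as asked, in the order asked, and still so for the second after the job is handed in, with the robot touching nothing.
It also fails if it takes over 40 s, if anything falls off the work surface, if the arm or the gripper's body presses on something with over 40 N, if the wrist force passes 120 N, or if a joint passes its speed limit or range.

## Working session

There is one attempt and no reset: what is moved stays moved. The work goes in short steps, Python scripts to look and compute and a tool call to move; the robot and the scene stay as the last step left them, time stands still between calls to the robot, and variables do not carry over. Pictures are saved under pics/ and viewed, and the job is handed in when it is done.

Besides the shell and the picture viewer there is one more tool, called after "Call:" in YAML: its name, and indented under it one key for each argument. play_rows: Moves the arm, as the interface text tells. Its arguments: {"type":"object","properties":{"commands":{"type":"array"},"claw":{"type":"number"},"force":{"type":"number"}},"required":["commands"]}

```bash
mkdir -p pics
cat > h.py <<'E'
import numpy as np, cv2
from station import sensors, read_camera, bot
from scipy.spatial.transform import Rotation as R
def cam(n):
    o=sensors.get_obs(); c=read_camera(n)
    K=np.array([[c['fx'],0,c['cx']],[0,c['fy'],c['cy']],[0,0,1]])
    if n=='wrist':
        q=o['tool_rot'];T=np.eye(4);T[:3,:3]=R.from_quat([q[1],q[2],q[3],q[0]]).as_matrix();T[:3,3]=o['eef_pos']
        W=T@np.array(c['T_tool_cam'])
    else:
        Rm=cv2.Rodrigues(np.array(c['rvec'],float))[0];W=np.eye(4);W[:3,:3]=Rm.T;W[:3,3]=-Rm.T@np.array(c['tvec']).ravel()
    return c['frame'],c['depth'],K,W
def pts(d,K,W):
    v,u=np.mgrid[:d.shape[0],:d.shape[1]]
    P=np.stack([(u-K[0,2])/K[0,0]*d,(v-K[1,2])/K[1,1]*d,d],-1)
    return P@W[:3,:3].T+W[:3,3]
E
python3 - <<'E'
from h import *
print(sensors.get_obs())
for n in ['side','top','wrist']:
    f,d,K,W=cam(n); cv2.imwrite(f'pics/{n}0.png',f); np.savez(f'{n}0.npz',f=f,d=d,K=K,W=W); print(n,K,W.round(3))
E
```

```text
{'t': 0.0, 'q': array([ 1.15993583,  0.4777876 ,  0.02232149,  1.55643927, -0.0114727 ,
        1.10932693, -0.0830658 ]), 'joint_vel': array([ 0.0008364 , -0.00037443, -0.00070609, -0.00036336,  0.00085244,
       -0.00214212,  0.00064415]), 'joint_torque': array([ 2.22631564e-05, -5.96450114e+01,  1.60772536e+00, -2.81200272e+01,
        1.24424402e-02,  9.36886965e-03, -4.09115003e-06]), 'eef_pos': array([ 0.20118677, -0.64402966,  0.40373862]), 'tool_rot': array([-8.91482881e-04,  9.88557101e-01,  1.50844347e-01, -2.12896322e-04]), 'contact_force': array([ 0.18052479, -0.2000393 ,  0.02094178]), 'torque': array([ 0.00757245, -0.02602163,  0.0021732 ]), 'gripper_width': 0.993112220580256}
side [[400.29956068   0.         319.56974528]
 [  0.         400.29956068 204.5816618 ]
 [  0.           0.           1.        ]] [[-0.886 -0.235  0.4    0.164]
 [-0.464  0.46  -0.757  0.864]
 [-0.006 -0.856 -0.516  0.704]
 [ 0.     0.     0.     1.   ]]
top [[439.77289662   0.         325.91468062]
 [  0.         439.77289662 197.76774576]
 [  0.           0.           1.        ]] [[-0.01  -0.997  0.082  0.488]
 [-1.     0.011  0.004  0.031]
 [-0.005 -0.082 -0.997  1.193]
 [ 0.     0.     0.     1.   ]]
wrist [[312.03621311   0.         316.35186933]
 [  0.         312.03621311 200.64592837]
 [  0.           0.           1.        ]] [[ 0.299 -0.903 -0.31   0.281]
 [-0.954 -0.284 -0.094 -0.62 ]
 [-0.003  0.323 -0.946  0.373]
 [ 0.     0.     0.     1.   ]]
```

View pics/side0.png

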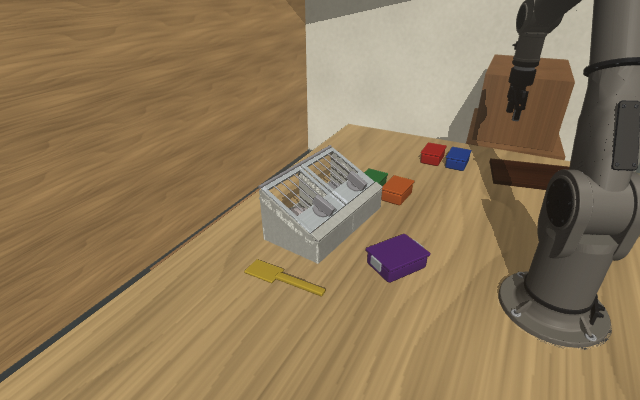

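View pics/top0.png

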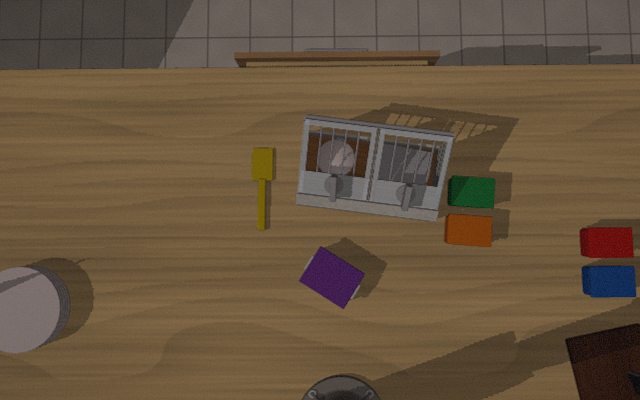

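View pics/wrist0.png

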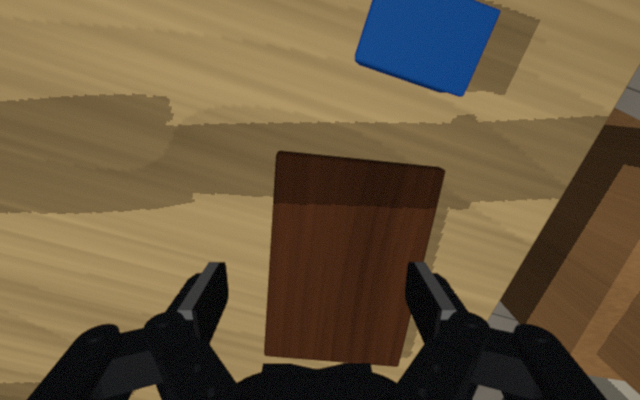

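Run:
```python
import cv2
f=cv2.imread('pics/top0.png')[105:230,290:460]; cv2.imwrite('pics/top0c.png',cv2.resize(f,None,fx=4.5,fy=4.5,interpolation=cv2.INTER_CUBIC))
f=cv2.imread('pics/side0.png')[140:270,250:390]; cv2.imwrite('pics/side0c.png',cv2.resize(f,None,fx=4.5,fy=4.5,interpolation=cv2.INTER_CUBIC))
```

```text
(no output)
```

View pics/top0c.png

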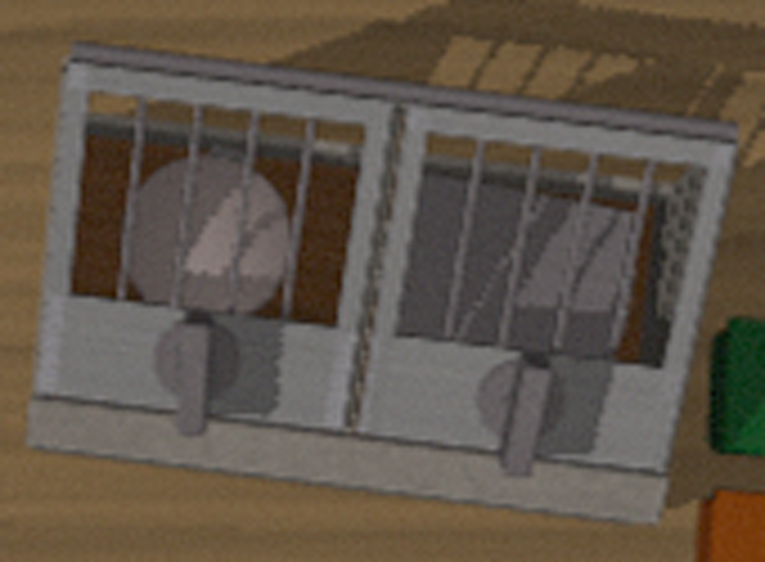

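View pics/side0c.png

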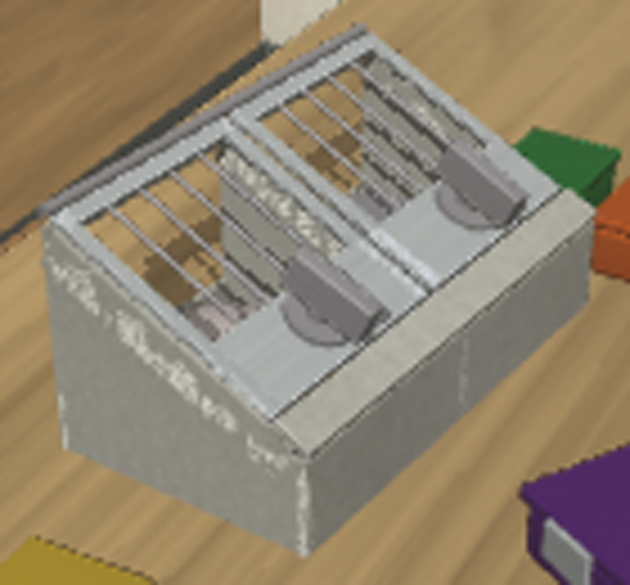

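```bash
cat > pose.py <<'E'
from h import *
def pose():
    res=[]
    z=np.load('top0.npz');f,d,K,W=[z[k] for k in 'fdKW'];P=pts(d,K,W)
    return f,d,K,W,P
f,d,K,W,P=pose()
roi=np.zeros(d.shape,bool);roi[110:228,293:458]=1
hsv=cv2.cvtColor(f,cv2.COLOR_BGR2HSV)
m=roi&(hsv[...,1]<60)&(P[...,2]>0.05)&(P[...,2]<0.25)
print(m.sum())
X=P[m]
# RANSAC plane for the slope
rng=np.random.default_rng(0);best=None
for _ in range(500):
    a=X[rng.choice(len(X),3,False)];n=np.cross(a[1]-a[0],a[2]-a[0]);l=np.linalg.norm(n)
    if l<1e-9: continue
    n/=l;s=(abs((X-a[0])@n)<0.003).sum()
    if best is None or s>best[0]:best=(s,n,a[0])
inl=abs((X-best[2])@best[1])<0.004
Y=X[inl];c=Y.mean(0);n=np.linalg.svd(Y-c)[2][2];n*=np.sign(n[2])
print('n',n,'tilt',np.degrees(np.arccos(n[2])),'yaw of -n_xy',np.degrees(np.arctan2(-n[1],-n[0])),inl.sum())
print('z at plane', c)
(cx,cy),sz,ang=cv2.minAreaRect(X[:,:2].astype(np.float32));print(cx,cy,sz,ang)
print(cv2.boxPoints(((cx,cy),sz,ang)))
# snack, sat, knobs: points above plane
h=(P-c)@n
k=roi&(h>0.025)&(h<0.06)&(hsv[...,1]<60)
nn,lab,st,cen=cv2.connectedComponentsWithStats(k.astype(np.uint8))
for i in range(1,nn):
    if st[i,4]>20:
        Q=P[lab==i];print(st[i],Q.mean(0),np.percentile(h[lab==i],[5,50,95]),cv2.minAreaRect(Q[:,:2].astype(np.float32)))
E
python3 pose.py
```

```text
10878
n [-0.42869988  0.05814128  0.90157418] tilt 25.634236010366756 yaw of -n_xy -7.723464015447513 6870
z at plane [ 0.63191076 -0.07727764  0.12154088]
0.6442058086395264 -0.0787234753370285 (0.3592927157878876, 0.20835542678833008) 82.34165954589844
[[ 0.51701665 -0.24288414]
 [ 0.7235136  -0.27065074]
 [ 0.77139497  0.08543719]
 [ 0.564898    0.11320379]]
[329 175   8  27 176] [0.59735775 0.01918579 0.13916399] [0.03251565 0.03679208 0.03956103] ((0.5981327295303345, 0.01921757496893406), (0.01601666584610939, 0.061787839978933334), 86.16707611083984)
[401 185  12  26 190] [ 0.57343679 -0.15796575  0.13898605] [0.0295419  0.03652616 0.04004193] ((0.5732216835021973, -0.15876442193984985), (0.01696488820016384, 0.06138984486460686), 80.37166595458984)
```

Candidates for the container are three: the purple box at top (332,277), ruled out by colour; the round white disc in the left bay at (337,157), which is the canister; and the grey rectangle in the right bay at (410,160). The close crop shows a rectangular grey box behind the right grille and a round lid behind the left one, so I'm opening the **right bay**. I'll move above the right knob.

Call:
play_rows:
  commands:
    - [0.0312,-0.022,0,0]
    - [0.0312,-0.022,0,0]
    - [0.0312,-0.022,0,0]
    - [0.0312,-0.022,0,0]
    - [0.0312,-0.022,0,0]
    - [0.0312,-0.022,0,0]
    - [0.0312,-0.022,0,0]
    - [0.0312,-0.022,0,0]
    - [0.0312,-0.022,0,0]
    - [0.0312,-0.022,0,0]
    - [0.0312,-0.022,0,0]
    - [0.0312,-0.022,0,0]
    - [0.0312,-0.022,0,0]
    - [0.0312,-0.022,0,0]
    - [0.0312,-0.022,0,0]
    - [0.0312,-0.022,0,0]
    - [0,0,0,8.35]
    - [0,0,0,8.35]
    - [0,0,0,8.35]
    - [0,0,0,0]
  claw: 0.06
  force: 25

```text
t: 2.15
eef_pos: [0.5728, -0.1593, 0.4044]
tool_rot: [0.0, 0.998, -0.068, -0.0]
contact_force: [-0.4, 0.5, -0.4]
gripper_width: 0.704
```

```bash
cat > knob.py <<'E'
from h import *
import sys
o=sensors.get_obs();print(o['eef_pos'],o['q'].round(3),o['contact_force'],2*np.degrees(np.arctan2(o['tool_rot'][2],o['tool_rot'][1])))
f,d,K,W=cam('wrist');cv2.imwrite('pics/wrist1.png',f);np.savez('wrist1.npz',f=f,d=d,K=K,W=W)
P=pts(d,K,W)
a=np.radians(-7.66);ex=np.array([np.cos(a),np.sin(a),0]);ey=np.array([-np.sin(a),np.cos(a),0]);ez=np.array([0,0,1.])
O=np.array([.6401,-.0782,0]);L=(P-O)@np.stack([ex,ey,ez]).T
t=np.radians(26);s=np.array([np.cos(t),0,np.sin(t)]);n=np.array([-np.sin(t),0,np.cos(t)]);H=np.array([.1,0,.17])
h=(L-H)@n; u=(L-H)@s; y=L[...,1]
m=(abs(y+.09)<.07)&(u<-.11)&(u>-.22)&(d>0)
plate=m&(abs(h-.006)<.008)&(u>-.17); print('plate h',np.median(h[plate]),plate.sum())
k=m&(abs(h-.044)<.006)&(abs(u+.158)<.05); print(k.sum(),'top h',np.median(h[k]))
r=cv2.minAreaRect(np.stack([u[k],y[k]],-1).astype(np.float32));print(r)
E
python3 knob.py
```

```text
[ 0.57277203 -0.15927421  0.40439492] [ 0.279  0.351 -0.143  1.747  0.057  1.048 -1.591] [-0.35791307  0.53023511 -0.40019861] -7.757361910757988
plate h 0.005600226090011279 6254
1192 top h 0.04334474755530349
((-0.15486900508403778, -0.09218025207519531), (0.01590282842516899, 0.0635424554347992), 88.98333740234375)
```

View pics/wrist1.png

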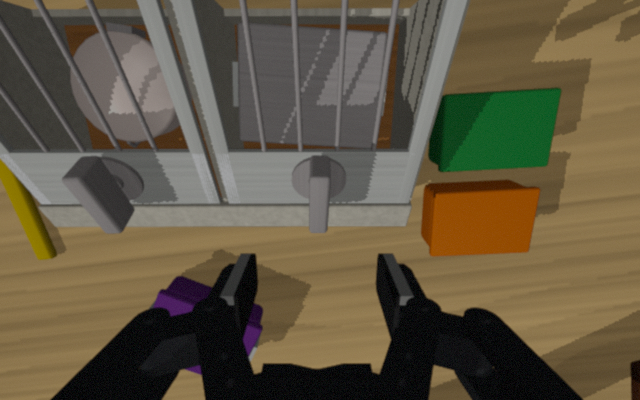

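The wrist view shows the steel box with an end clip at (233,83) behind the right grille, and the right knob at (318,190). I'm descending over the knob.

Call:
play_rows:
  commands:
    - [0.0031,0.0026,0.0224,0]
    - [0,0,0.0224,0]
    - [0,0,0.0224,0]
    - [0,0,0.0224,0]
    - [0,0,0.0124,0]
    - [0,0,0.01,0]
    - [0,0,0,0]

```text
t: 2.9
eef_pos: [0.5752, -0.1625, 0.2917]
tool_rot: [-0.0, 0.998, -0.067, -0.001]
contact_force: [-0.2, 0.3, 0.4]
gripper_width: 0.703
```

Call:
play_rows:
  commands:
    - [0,0,0,0]
    - [0,0,0,0]
    - [0,0,0,0]
    - [0,0,0,0]
    - [0,0,0,0]
    - [0,0,0,0]
  claw: 0.0
  force: 25

```text
t: 3.5
eef_pos: [0.576, -0.1619, 0.2938]
tool_rot: [-0.0, 0.998, -0.067, 0.001]
contact_force: [-2.0, 2.8, 5.5]
gripper_width: 0.174
```

Run:
```python
from h import *
o=sensors.get_obs();print(o)
f,d,K,W=cam('wrist');cv2.imwrite('pics/wrist2.png',f)
```

```text
{'t': 3.5, 'q': array([ 0.27512715,  0.480584  , -0.13741282,  1.83455993,  0.08505868,
        0.83066373, -1.60896029]), 'joint_vel': array([-0.00094414, -0.00092417, -0.00190888,  0.00248784,  0.00035021,
       -0.00095731,  0.00363047]), 'joint_torque': array([  1.17243066, -51.66261792,   0.68034003, -22.21925497,
         0.61428102,  -0.49731592,   0.08054539]), 'eef_pos': array([ 0.57596864, -0.16190241,  0.29375626]), 'tool_rot': array([-2.34718955e-04,  9.97758231e-01, -6.69170589e-02,  7.51897147e-04]), 'contact_force': array([-2.04831163,  2.78019678,  5.54248608]), 'torque': array([ 0.50372752,  0.25387096, -0.06022556]), 'gripper_width': 0.17446757377849734}
```

View pics/wrist2.png

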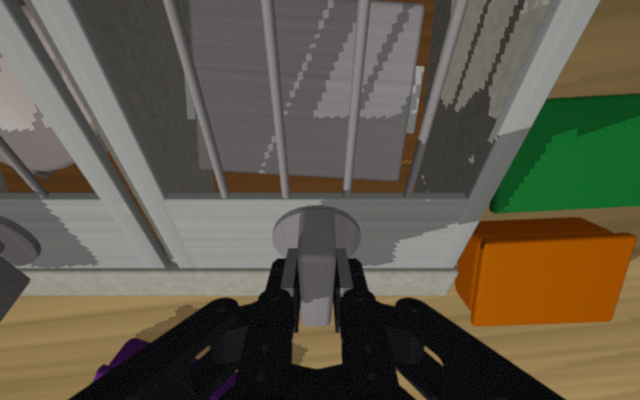

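The bar at (317,265) is held between the pads. I'm feeling for the free direction.

Call:
play_rows:
  commands:
    - [0,0,0,-3]
    - [0,0,0,-3]
    - [0,0,0,0]

```text
t: 3.85
eef_pos: [0.576, -0.1621, 0.2937]
tool_rot: [-0.0, 1.0, -0.014, 0.001]
contact_force: [-0.3, 3.1, 7.0]
gripper_width: 0.179
```

```bash
cat > st.py <<'E'
from h import *
o=sensors.get_obs();print(o['t'],o['eef_pos'].round(4),'yaw',2*np.degrees(np.arctan2(o['tool_rot'][2],o['tool_rot'][1])),'F',o['contact_force'].round(2),'M',o['torque'].round(3),'w',o['gripper_width']*.0854,o['q'].round(2))
E
python3 st.py
```

```text
3.85 [ 0.576  -0.1621  0.2937] yaw -1.651494287409832 F [-0.31  3.07  7.01] M [-0.072  0.217 -0.332] w 0.015322083179322822 [ 0.29  0.48 -0.16  1.83  0.1   0.83 -1.52]
```

Call:
play_rows:
  commands:
    - [0,0,0,-3]
    - [0,0,0,-3]
    - [0,0,0,0]

```text
t: 4.15
eef_pos: [0.5761, -0.1621, 0.2935]
tool_rot: [0.0, 0.999, 0.037, 0.001]
contact_force: [-0.8, 4.4, 6.3]
gripper_width: 0.186
```

```bash
python3 st.py
```

```text
4.15 [ 0.5761 -0.1621  0.2935] yaw 4.281107400699721 F [-0.8   4.39  6.26] M [-0.392  0.01  -0.538] w 0.015902013428646024 [ 0.31  0.48 -0.19  1.83  0.12  0.83 -1.43]
```

Call:
play_rows:
  commands:
    - [0,0,0,6]
    - [0,0,0,6]
    - [0,0,0,0]

```text
t: 4.45
eef_pos: [0.5761, -0.1617, 0.2935]
tool_rot: [-0.0, 0.998, -0.069, 0.001]
contact_force: [-0.7, 2.7, 5.8]
gripper_width: 0.182
```

```bash
python3 st.py
```

```text
4.45 [ 0.5761 -0.1617  0.2935] yaw -7.918957110605471 F [-0.65  2.74  5.81] M [0.814 0.012 0.041] w 0.015574920726599047 [ 0.27  0.48 -0.14  1.83  0.08  0.83 -1.61]
```

Call:
play_rows:
  commands:
    - [0,0,0,6]
    - [0,0,0,6]
    - [0,0,0,0]

```text
t: 4.75
eef_pos: [0.5761, -0.1615, 0.2936]
tool_rot: [-0.001, 0.985, -0.173, 0.001]
contact_force: [-0.8, 1.2, 7.8]
gripper_width: 0.186
```

```bash
python3 st.py
```

```text
4.75 [ 0.5761 -0.1615  0.2936] yaw -19.86931303944033 F [-0.81  1.2   7.84] M [ 1.649 -0.112  0.553] w 0.015858957419703258 [ 0.24  0.48 -0.09  1.84  0.05  0.83 -1.79]
```

Run:
```python
from h import *
f,d,K,W=cam('wrist');cv2.imwrite('pics/wrist3.png',f)
f,d,K,W=cam('side');cv2.imwrite('pics/side3.png',cv2.resize(f[110:270,250:410],None,fx=3.5,fy=3.5))
```

```text
(no output)
```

View pics/wrist3.png

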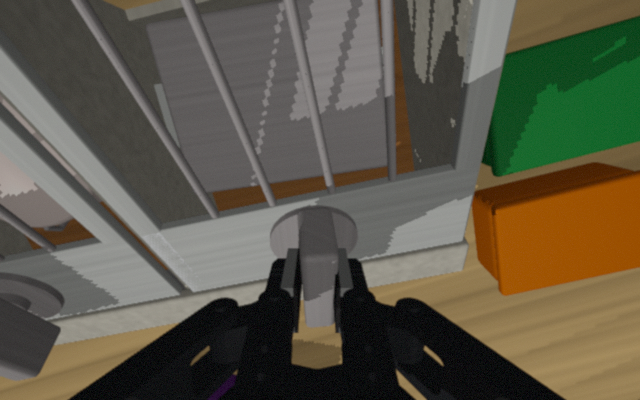

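View pics/side3.png

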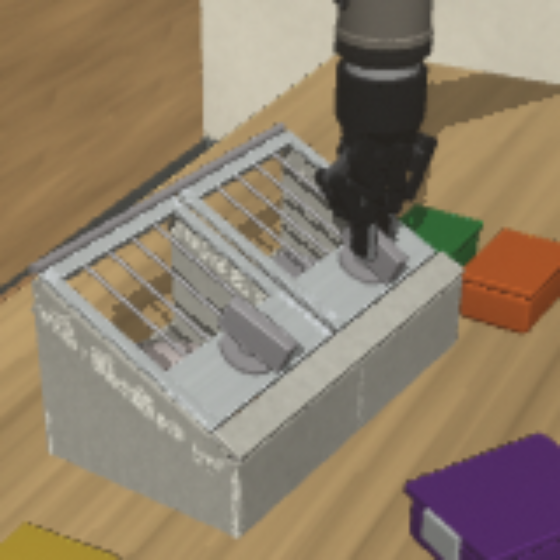

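Call:
play_rows:
  commands:
    - [0,0,0,5]
    - [0,0,0,5]
    - [0,0,0,0]

```text
t: 5.15
eef_pos: [0.5755, -0.1611, 0.2939]
tool_rot: [-0.0, 0.967, -0.256, -0.0]
contact_force: [-6.8, 2.4, 12.1]
gripper_width: 0.179
```

```bash
python3 st.py
python3 - <<'E'
from h import *
f,d,K,W=cam('wrist');cv2.imwrite('pics/wrist4.png',f)
E
```

```text
5.15 [ 0.5755 -0.1611  0.2939] yaw -29.613940162684198 F [-6.82  2.39 12.09] M [1.333 0.904 1.595] w 0.015278298785214547 [ 0.2   0.48 -0.05  1.84  0.03  0.83 -1.94]
```

View pics/wrist4.png

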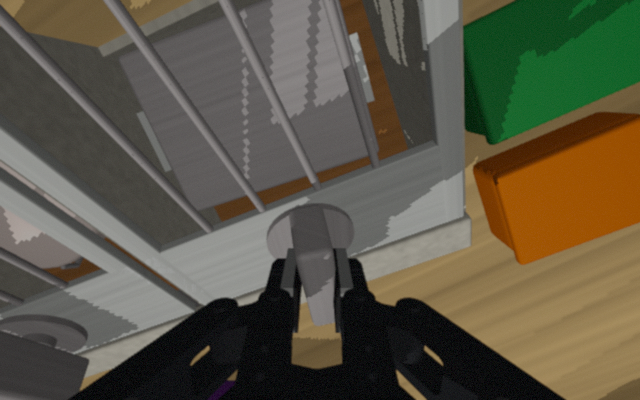

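Turning + gives a hard stop (Mz 1.6 N·m between 12° and 22°), so I'm going the other way.

Call:
play_rows:
  commands:
    - [0,0,0,-7]
    - [0,0,0,-7]
    - [0,0,0,-8]
    - [0,0,0,-7]
    - [0,0,0,-7]
    - [0,0,0,-7]
    - [0,0,0,-7]
    - [0,0,0,0]
  force: 20

```text
t: 6.0
eef_pos: [0.5758, -0.1622, 0.2941]
tool_rot: [0.0, 0.984, 0.177, 0.001]
contact_force: [-4.6, 5.7, 12.0]
gripper_width: 0.186
```

```bash
python3 st.py
python3 - <<'E'
from h import *
f,d,K,W=cam('wrist');cv2.imwrite('pics/wrist5.png',f)
E
```

```text
6.0 [ 0.5758 -0.1622  0.2941] yaw 20.338816369802796 F [-4.58  5.67 11.96] M [-0.695  0.544 -0.836] w 0.01584512584514556 [ 0.36  0.49 -0.25  1.83  0.16  0.84 -1.18]
```

View pics/wrist5.png

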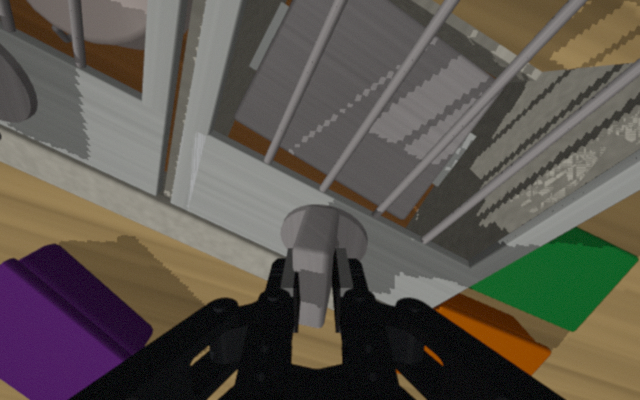

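Call:
play_rows:
  commands:
    - [0,0,0,-7]
    - [0,0,0,-7]
    - [0,0,0,-6]
    - [0,0,0,0]

```text
t: 6.45
eef_pos: [0.5746, -0.1632, 0.2955]
tool_rot: [0.001, 0.939, 0.344, -0.001]
contact_force: [-14.7, 5.7, 27.2]
gripper_width: 0.184
```

```bash
python3 st.py
python3 - <<'E'
from h import *
f,d,K,W=cam('wrist');cv2.imwrite('pics/wrist6.png',f)
E
```

```text
6.45 [ 0.5746 -0.1632  0.2955] yaw 40.20744100525787 F [-14.75   5.69  27.2 ] M [-1.691  2.285 -1.194] w 0.01569579896850763 [ 0.43  0.5  -0.33  1.82  0.21  0.86 -0.88]
```

View pics/wrist6.png

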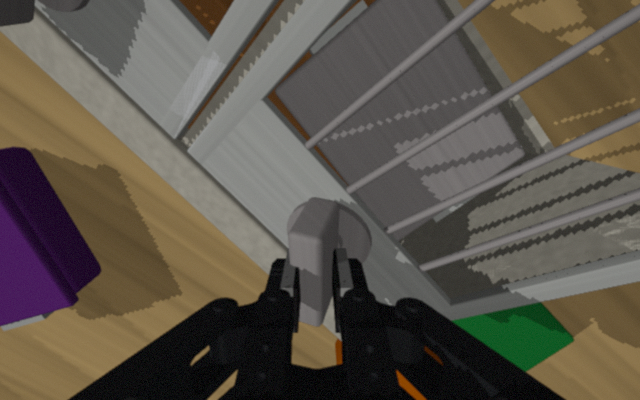

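Fz is rising because the tilted bar wedges in the pads, so I'm loosening the jaws to use them as a wrench, 3 mm higher.

Call:
play_rows:
  commands:
    - [0,0,0,0]
    - [0,0,-0.003,0]
    - [0,0,0,0]
    - [0,0,0,0]
  claw: 0.027

```text
t: 6.9
eef_pos: [0.5756, -0.1628, 0.2955]
tool_rot: [0.0, 0.939, 0.344, -0.0]
contact_force: [0.3, 0.9, -0.3]
gripper_width: 0.314
```

```bash
python3 st.py
```

```text
6.9 [ 0.5756 -0.1628  0.2955] yaw 40.25457791174541 F [ 0.28  0.93 -0.31] M [-0.027  0.    -0.021] w 0.026794398790440956 [ 0.43  0.5  -0.33  1.82  0.21  0.86 -0.88]
```

Call:
play_rows:
  commands:
    - [0,0,0,-7]
    - [0,0,0,-7]
    - [0,0,0,-6]
    - [0,0,0,-5]
    - [0,0,0,0]

```text
t: 7.4
eef_pos: [0.5755, -0.1615, 0.2952]
tool_rot: [-0.001, 0.842, 0.54, 0.0]
contact_force: [-1.5, 4.1, 2.0]
gripper_width: 0.312
```

```bash
python3 st.py
python3 - <<'E'
from h import *
f,d,K,W=cam('wrist');cv2.imwrite('pics/wrist7.png',f)
E
```

```text
7.4 [ 0.5755 -0.1615  0.2952] yaw 65.36110517198976 F [-1.52  4.06  1.96] M [0.78  0.262 0.008] w 0.026663006595718422 [ 0.5   0.51 -0.44  1.82  0.27  0.87 -0.49]
```

View pics/wrist7.png

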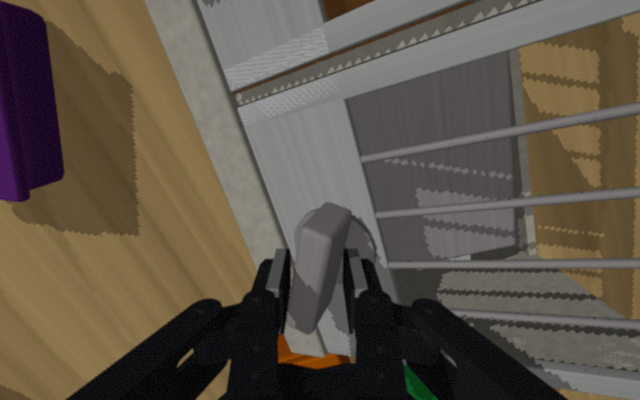

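Call:
play_rows:
  commands:
    - [0,0,0,-8]
    - [0,0,0,-8]
    - [0,0,0,-8]
    - [0,0,0,0]

```text
t: 7.85
eef_pos: [0.575, -0.1622, 0.2952]
tool_rot: [-0.001, 0.712, 0.703, -0.0]
contact_force: [-3.6, 3.4, 2.2]
gripper_width: 0.317
```

```bash
python3 st.py
python3 - <<'E'
from h import *
f,d,K,W=cam('wrist');cv2.imwrite('pics/wrist8.png',f)
E
```

```text
7.85 [ 0.575  -0.1622  0.2952] yaw 89.26151740241941 F [-3.6   3.4   2.15] M [ 0.6    0.662 -0.051] w 0.027035959489049063 [ 0.57  0.53 -0.53  1.81  0.34  0.89 -0.13]
```

View pics/wrist8.png

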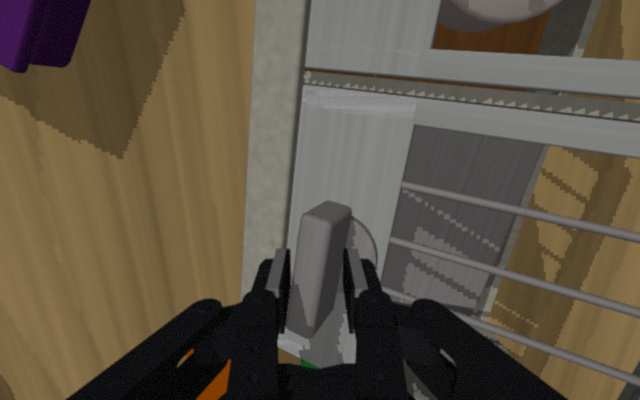

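Call:
play_rows:
  commands:
    - [0,0,0,-6]
    - [0,0,0,-5]
    - [0,0,0,0]

```text
t: 8.2
eef_pos: [0.575, -0.1616, 0.2956]
tool_rot: [-0.001, 0.643, 0.766, 0.0]
contact_force: [-5.2, 6.2, 4.5]
gripper_width: 0.322
```

```bash
python3 st.py
python3 - <<'E'
from h import *
f,d,K,W=cam('wrist');cv2.imwrite('pics/wrist9.png',f)
P=pts(d,K,W)
a=np.radians(-7.66);ex=np.array([np.cos(a),np.sin(a),0]);ey=np.array([-np.sin(a),np.cos(a),0]);ez=np.array([0,0,1.])
O=np.array([.643,-.0805,0]);L=(P-O)@np.stack([ex,ey,ez]).T
t=np.radians(26);s=np.array([np.cos(t),0,np.sin(t)]);n=np.array([-np.sin(t),0,np.cos(t)]);H=np.array([.1,0,.17])
h=(L-H)@n; u=(L-H)@s; y=L[...,1]
k=(abs(h-.044)<.003)&(abs(u+.158)<.035)&(abs(y+.09)<.045)&(f.max(2)>60)
Q=np.stack([u[k],y[k]],-1);print(k.sum(),cv2.minAreaRect(Q.astype(np.float32)))
E
```

```text
8.2 [ 0.575  -0.1616  0.2956] yaw 100.03929720863444 F [-5.17  6.16  4.51] M [ 1.134  0.973 -0.893] w 0.027489471550826643 [ 0.6   0.54 -0.58  1.81  0.36  0.9   0.04]
3826 ((-0.15775863826274872, -0.08819560706615448), (0.055881377309560776, 0.04711134731769562), 55.615360260009766)
```

View pics/wrist9.png

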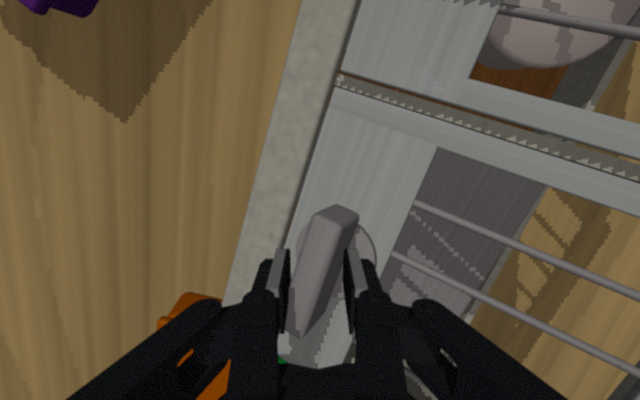

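Mz of -0.9 means the end stop is reached. I'll line the jaws up with the bar and grip it.

Call:
play_rows:
  commands:
    - [0,0,0,8]
    - [0,0,0,7]
    - [0,0,0,0]

```text
t: 8.55
eef_pos: [0.5754, -0.163, 0.2955]
tool_rot: [0.0, 0.737, 0.675, -0.001]
contact_force: [-2.4, 1.9, -0.9]
gripper_width: 0.317
```

Call:
play_rows:
  commands:
    - [0,0,0,0]
    - [0,0,0,0]
    - [0,0,0,0]
    - [0,0,0,0]
  claw: 0.0
  force: 30

```text
t: 8.95
eef_pos: [0.5749, -0.163, 0.2956]
tool_rot: [-0.0, 0.736, 0.677, -0.001]
contact_force: [-5.6, 0.9, 4.2]
gripper_width: 0.269
```

```bash
python3 st.py
python3 - <<'E'
from h import *
f,d,K,W=cam('wrist');cv2.imwrite('pics/wrist10.png',f)
E
```

```text
8.95 [ 0.5749 -0.163   0.2956] yaw 85.2868378584125 F [-5.6   0.88  4.22] M [ 0.139  0.976 -0.248] w 0.022967192792882892 [ 0.56  0.53 -0.52  1.81  0.33  0.89 -0.19]
```

View pics/wrist10.png

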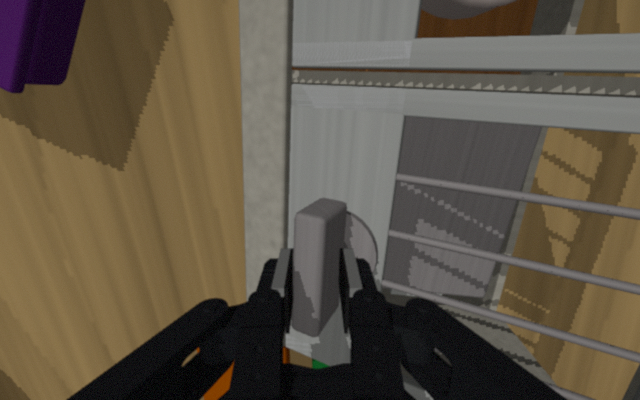

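Call:
play_rows:
  commands:
    - [0,-0.001,-0.004,0]
    - [0,-0.0008,-0.004,0]
    - [0,-0.0007,-0.004,0]
    - [0,-0.0006,-0.004,0]
    - [0,0,0,0]
  force: 40

```text
t: 9.5
eef_pos: [0.5716, -0.1626, 0.312]
tool_rot: [-0.001, 0.736, 0.677, -0.001]
contact_force: [-6.7, 0.1, 1.5]
gripper_width: 0.233
```

```bash
python3 st.py
python3 - <<'E'
from h import *
f,d,K,W=cam('wrist');cv2.imwrite('pics/wrist11.png',f)
f,d,K,W=cam('side');cv2.imwrite('pics/side11.png',cv2.resize(f[110:270,250:410],None,fx=3.5,fy=3.5))
E
```

```text
9.5 [ 0.5716 -0.1626  0.312 ] yaw 85.26778385838675 F [-6.66  0.09  1.49] M [-0.068  1.317 -0.307] w 0.019909344880809723 [ 0.57  0.5  -0.53  1.81  0.31  0.92 -0.18]
```

View pics/side11.png

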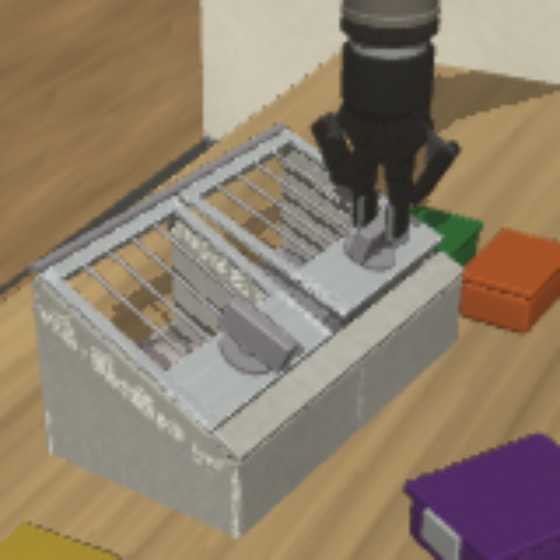

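Call:
play_rows:
  commands:
    - [0,-0.001,-0.008,0]
    - [0,-0.0007,-0.008,0]
    - [0,0,-0.008,0]
    - [0,0,-0.008,0]
    - [0,0.0006,-0.008,0]
    - [0,0.0009,-0.008,0]
    - [0,0.0014,-0.008,0]
    - [0,0.0018,-0.008,0]
    - [0,0,0,0]

```text
t: 10.5
eef_pos: [0.574, -0.163, 0.3762]
tool_rot: [-0.001, 0.736, 0.677, -0.002]
contact_force: [-8.8, 0.4, 1.6]
gripper_width: 0.178
```

```bash
python3 st.py
```

```text
10.5 [ 0.574  -0.163   0.3762] yaw 85.22162484359444 F [-8.83  0.43  1.55] M [-0.036  2.326 -0.527] w 0.015236474930905743 [ 0.59  0.43 -0.55  1.75  0.26  1.04 -0.13]
```

Call:
play_rows:
  commands:
    - [0,0.0021,-0.0078,0]
    - [0,0.0025,-0.0076,0]
    - [0,0.0029,-0.0075,0]
    - [0,0.0034,-0.0074,0]
    - [0,0,0,0]

```text
t: 11.0
eef_pos: [0.584, -0.1642, 0.4051]
tool_rot: [-0.003, 0.736, 0.677, -0.004]
contact_force: [-11.0, -0.0, -0.6]
gripper_width: 0.182
```

```bash
python3 st.py
python3 - <<'E'
from h import *
f,d,K,W=cam('wrist');cv2.imwrite('pics/wrist12.png',f)
f,d,K,W=cam('side');cv2.imwrite('pics/side12.png',cv2.resize(f[90:270,250:410],None,fx=3.3,fy=3.3))
E
```

```text
11.0 [ 0.584  -0.1642  0.4051] yaw 85.22144205997581 F [-1.104e+01 -1.000e-02 -5.700e-01] M [-0.167  3.395 -0.395] w 0.01556367258341028 [ 0.59  0.42 -0.55  1.69  0.25  1.11 -0.12]
```

View pics/side12.png

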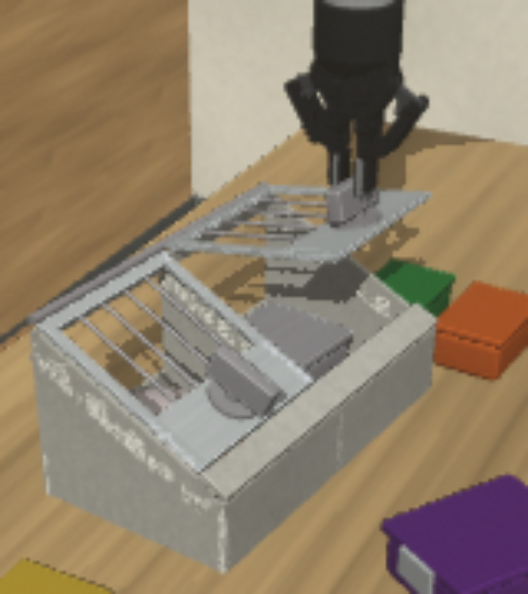

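Call:
play_rows:
  commands:
    - [0,0.0036,-0.0072,0]
    - [0,0.004,-0.007,0]
    - [0,0.0043,-0.0068,0]
    - [0,0.0047,-0.0065,0]
    - [0,0,0,0]

```text
t: 11.6
eef_pos: [0.5996, -0.1659, 0.4323]
tool_rot: [-0.004, 0.736, 0.677, -0.006]
contact_force: [-17.9, -0.8, 2.8]
gripper_width: 0.178
```

```bash
python3 st.py
python3 - <<'E'
from h import *
f,d,K,W=cam('wrist');cv2.imwrite('pics/wrist13.png',f)
f,d,K,W=cam('side');cv2.imwrite('pics/side13.png',cv2.resize(f[90:270,250:410],None,fx=3.3,fy=3.3))
E
```

```text
11.6 [ 0.5996 -0.1659  0.4323] yaw 85.20008109710083 F [-17.92  -0.75   2.82] M [-0.245  4.663 -0.345] w 0.015165628627122245 [ 0.58  0.43 -0.55  1.62  0.24  1.18 -0.11]
```

View pics/side13.png

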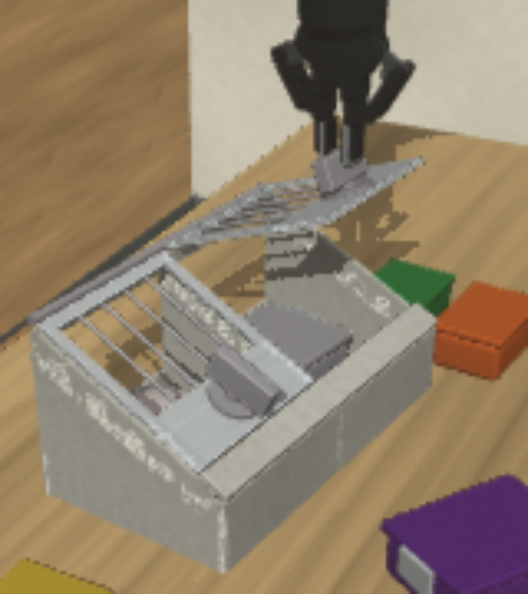

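View pics/wrist13.png

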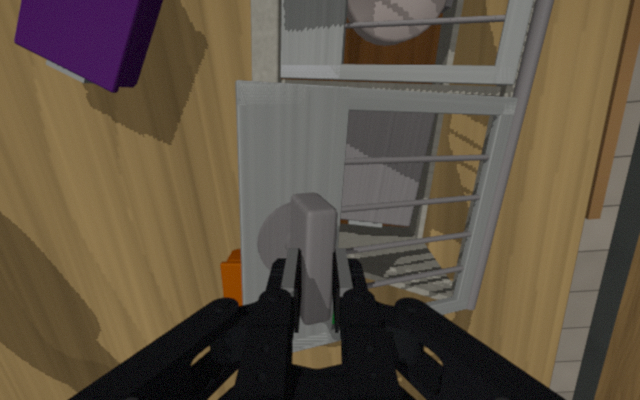

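Call:
play_rows:
  commands:
    - [0,0,0,0]
    - [0,0,0,0]
    - [0,0,0,0]
    - [0,0,0,0]
  claw: 0.034

```text
t: 12.1
eef_pos: [0.6035, -0.1644, 0.4345]
tool_rot: [0.001, 0.735, 0.678, 0.001]
contact_force: [-0.1, 0.7, -0.1]
gripper_width: 0.397
```

```bash
python3 st.py
```

```text
12.1 [ 0.6035 -0.1644  0.4345] yaw 85.33681066729875 F [-0.13  0.67 -0.1 ] M [-0.014  0.013 -0.011] w 0.033911441141605936 [ 0.58  0.43 -0.56  1.62  0.24  1.16 -0.11]
```

Call:
play_rows:
  commands:
    - [0,0,-0.008,0]
    - [0,0,-0.01,0]
    - [0,0,-0.01,0]
    - [0,0,0,0]

```text
t: 12.5
eef_pos: [0.6034, -0.1645, 0.464]
tool_rot: [0.002, 0.736, 0.678, 0.001]
contact_force: [0.1, 0.4, 0.1]
gripper_width: 0.4
```

```bash
python3 st.py
python3 - <<'E'
from h import *
f,d,K,W=cam('wrist');cv2.imwrite('pics/wrist14.png',f)
f,d,K,W=cam('side');cv2.imwrite('pics/side14.png',cv2.resize(f[90:270,250:410],None,fx=3.3,fy=3.3))
E
```

```text
12.5 [ 0.6034 -0.1645  0.464 ] yaw 85.2993881805275 F [0.12 0.38 0.05] M [ 0.003 -0.063  0.035] w 0.03413003618946094 [ 0.58  0.4  -0.56  1.58  0.22  1.22 -0.1 ]
```

View pics/side14.png

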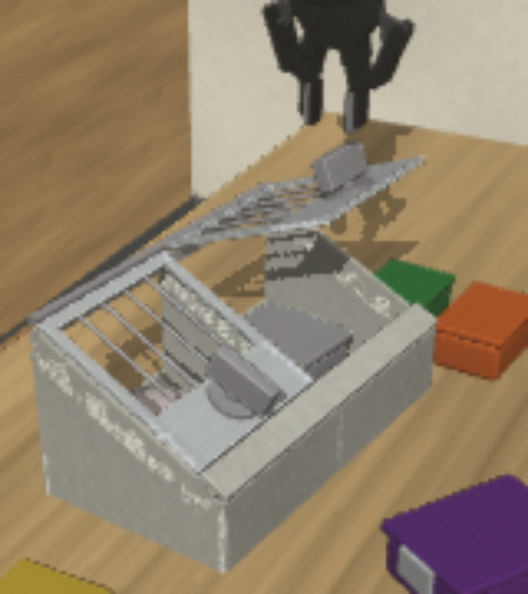

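View pics/wrist14.png

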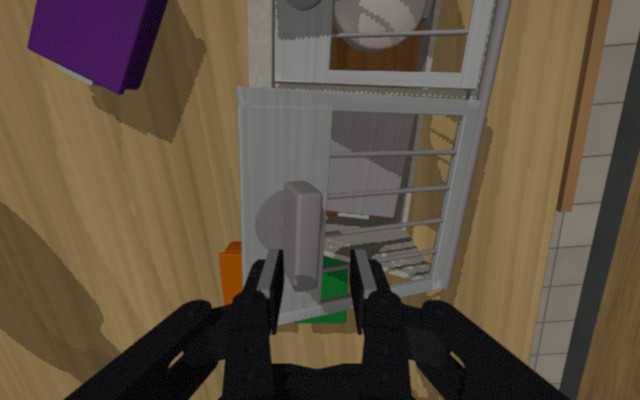

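The flap stays up after release. I'm backing off further, then measuring its angle.

Call:
play_rows:
  commands:
    - [0,0,-0.03,0]
    - [0,0,-0.03,0]
    - [0,-0.04,0,0]
    - [0,-0.04,0,0]
    - [0,-0.04,0,0]
    - [0,0,0,0]
    - [0,0,0,0]
    - [0,0,0,0]

```text
t: 13.4
eef_pos: [0.484, -0.155, 0.5215]
tool_rot: [0.0, 0.735, 0.678, 0.0]
contact_force: [1.5, 0.1, 0.2]
gripper_width: 0.395
```

```bash
python3 st.py
python3 - <<'E'
from h import *
f,d,K,W=cam('wrist')
cv2.imwrite('pics/wrist15.png',f)
f,d,K,W=cam('top');cv2.imwrite('pics/top15.png',f)
P=pts(d,K,W)
a=np.radians(-7.66);ex=np.array([np.cos(a),np.sin(a),0]);ey=np.array([-np.sin(a),np.cos(a),0]);ez=np.array([0,0,1.])
O=np.array([.643,-.0805,0])
fs,ds,Ks,Ws=cam('side');cv2.imwrite('pics/side15.png',cv2.resize(fs[90:270,250:410],None,fx=3.3,fy=3.3))
for nm,PP in(('top',P),('side',pts(ds,Ks,Ws)),):
    L=(PP-O)@np.stack([ex,ey,ez]).T
    m=(L[...,1]<-.012)&(L[...,1]>-.17)&(L[...,2]>.185)&(L[...,2]<.285)&(L[...,0]<.09)&(L[...,0]>-.14)
    X=L[m]
    if len(X)<20: print(nm,len(X));continue
    rng=np.random.default_rng(0);b=(0,)
    for _ in range(400):
        q=X[rng.choice(len(X),2,False)];v=q[1]-q[0]
        w=np.array([v[0],v[2]]);l=np.hypot(*w)
        if l<.03: continue
        nv=np.array([-w[1],w[0]])/l; s=(abs((X[:,[0,2]]-q[0][[0,2]])@nv)<.003).sum()
        if s>b[0]: b=(s,np.degrees(np.arctan(-w[1]/w[0])))
    print(nm,len(X),b,'theta',np.radians(b[1]+26))
# bystander shift
z=np.load('top0.npz')
df=cv2.absdiff(z['f'],f).max(2);
for nm,(r0,r1,c0,c1) in dict(spat=(140,235,245,280),snack=(172,250,455,500),left=(110,210,295,370)).items(): print(nm,(df[r0:r1,c0:c1]>40).sum())
E
```

```text
13.4 [ 0.484  -0.155   0.5215] yaw 85.3066791852702 F [1.47 0.15 0.16] M [0.005 0.011 0.045] w 0.0337670738711744 [ 0.72  0.15 -0.59  1.76  0.09  1.26  0.02]
top 2044 (np.int64(1465), np.float64(22.531054506832906)) theta 0.8470266906090671
side 576 (np.int64(338), np.float64(22.320463757453396)) theta 0.8433511886581525
spat 0
snack 1241
left 1
```

View pics/top15.png

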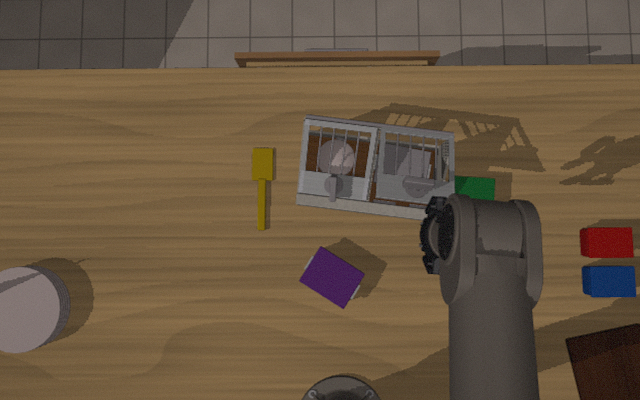

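View pics/side15.png

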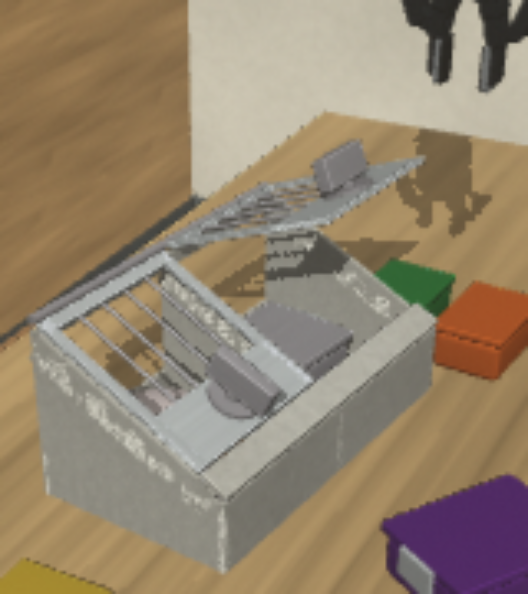

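Flap angle is 0.845 rad, about 22° past level, and steady. The snack mask difference in the top view is only the arm covering them; the side view shows both boxes where they were.

```bash
python3 -c "
from h import *
a=cv2.imread('pics/side0.png');f=cam('side')[0]
print((cv2.absdiff(a,f).max(2)[178:205,384:414]>40).sum())
print(bot.hand_in())"
```

```text
0
the job is handed in; nothing more can be done
None
```

The steel sandwich container was in the right bay, and I've opened that bay; the job is handed in. Its flap stands about 22° past level and stays up by itself.

- **Latch:** I felt the right knob both ways. It hit a hard stop between 12° and 22° one way, so I turned it the other way, about 90°, to its end stop.
- **Flap:** I lifted it by the knob to about 0.845 rad, with the top and side views agreeing within 0.004 rad. It stayed there after I released it and backed off. At the last check the arm was clear and the wrist force was about 1.5 N or less.
- **Everything else:** The spatula and the left bay are unchanged in the top view. The arm blocked that view of the snack boxes. The side view shows no change at the orange (nearer) box, and the green one looks in place by eye. I saw no movement of the container but did not measure its position.
- **Forces and time:** While turning, the tilted bar wedged in the jaws and pushed with up to about 31 N at the wrist. I loosened the grip and finished the turn with the jaws as a loose wrench. The whole job took about 13.5 s.

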